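Clamp a carving in its fixture and lock the lever with a pin

ROBOT

A 7-joint arm with a two-finger parallel gripper is mounted at the origin on the work surface. World frame = base frame: x ahead of the robot, y to its left, z up, the work surface at z = 0. Lengths are in m, angles in rad, forces in N, time in s.
With the tool pointing down it reaches from about 0.35 to 0.9 m from the base axis. Payload 7.2 kg.
Tool frame: the origin (TCP) lies at the very end of the fingers, on their centre line; the grasp point (between the pads) lies 19 mm behind it; z points along the fingers, y is the line along which they close (so a half turn about z gives the same grasp; the last joint's range is limited). The gripper opens to 85 mm and grips with 20 to 120 N. Pads are 22 mm wide; open, the fingers measure 114 mm over their backs; the gripper's body (76 mm by 85 mm) begins 54 mm behind the grasp point. The pads swing forward as they close: fully open they stand 13 mm farther back than shut.
Start: joints at [-0.068, 0.411, -0.013, 1.596, 0.006, 1.134, -0.082], TCP at [0.625, -0, 0.231] pointing down, gripper open.
Joint ranges: [-2.95, 2.95], [-0.29, 1.99], [-1.47, 1.44], [0.14, 2.54], [-1.03, 4.17], [0.13, 1.85], [-2.86, 2.86]. Speed limits (rad/s): [2.39, 2.39, 3.01, 3.01, 3.14, 3.14, 3.14].

INTERFACE

Orientations are given as a unit quaternion [x, y, z, w].
In Python, from rig import robot, viewer gives the robot as it stands. The module is installed in compiled form; this text tells all that it offers.
- The arm moves only by the shell command python3 -m jog 'ROWS' [FORCE]. ROWS is JSON, a list that holds one entry, the list of rows, each a list of 5 numbers: the shift along the tool's x, y, z in mm, then the turn about the tool's z in units of 10 degrees (1.0 is 10 degrees), then the opening, from 0 (shut) to 1 (fully open). In form: [[[tx, ty, tz, twist, fingers], ...]]. A call has 1 to 10 rows; each row is the pose to reach, as a shift and turn from the pose commanded when the call began, along the tool's axes at that moment; what a row does not reach only later rows make up. A row lasts 1/8 s, in which the tool goes at most 62.5 mm and 10.7 degrees, less where a joint would pass 70% of its speed; a pose out of reach is approached as far as the arm can. A call with a gripper value outside its range is refused whole. The fingers move at their own pace and stop on an object; FORCE is the grip in N (left out, the last holds). Time passes only in rows, so rows that repeat a pose let the fingers close. It gives the time, the measured TCP pose, the force, the opening and the grip force at its end, in the units of the state.
- robot.observe(): the state, without advancing time (a new reading comes with each control period).
- viewer.camera(name): name is "scene" or "side" or "wrist"; returns a dict with "color" (480x640x3 uint8, red, green, blue), "vfov" (degrees; the focal length in pixels is half the picture's height over the tangent of half this angle, whatever the lens; pixels are square), "cx", "cy" (the principal point, pixels), "k1" (the pictures are not rectified: a ray, as slopes to the right and down, at radius r is drawn at 1 + k1 r^2 times it, then the intrinsics apply), "camera_from_world" (4x4, takes a point from world to camera coordinates). Camera axes: x right, y up, looking along -z (the intrinsics and any distortion apply to the point x, -y, -z); pixel columns grow to the right and rows downward; lengths in m; the calibration is good to about 2 mm. A picture is of the moment at which its call begins. There is no depth.
- robot.close_job(): hands the job in; it is judged then, once.
The state is a dict: "t": time; "joint_positions": joint angles; "dq": joint speeds; "joint_efforts": joint torques, N m; "tcp_pos": TCP position; "ee_rot": TCP orientation; "wrist_force": force on the tool from outside, world axes, zero at the start; "torque": the same for the moment, N m; "width": finger opening in m; "finger_force": force on a finger pad.
Only numpy, scipy, OpenCV 4.12 (cv2) and the standard library are available. Lean on these libraries where they do the work, as an engineer would, in place of code of your own. Each camera call takes 0.05 s, during which the arm holds its last target. There are 200 camera calls.

TASK

Set the half-carved wooden elephant's base fully down into the pocket of the red carving fixture, with the bare end of the base at the end where the steel lever is hinged. Then swing the lever fully shut across the bare end, and lock it by pushing the yellow-handled pin from above through the lever's eye into the lug below, until its collar sits on the lever. Leave the mallet, the wax jar and the gouge undisturbed.

Things in the scene. Friction and masses are not known exactly. Their poses are not given: they have to be found in the camera images.
- fixture: Red cast-metal carving fixture fixed to the bench: block 130 (its x) x 76 (y) x 32 mm high, with hinge post and lug beside it. Origin: centre of its underside; z up. Vertical lever hinge axis at x +34, y +50 mm; lug 34 x 34 mm, 41 mm high, centred at x +34, y -54 mm. Its +x end is where the elephant's bare base end belongs.
- pocket (a point): Centre of the floor of the fixture's rectangular pocket, 12 mm above the bench, axes as the fixture's. The pocket is 104 mm (x) by 48 mm (y) and 20 mm deep, with a 3 mm chamfer round its mouth (rim 32 mm above the bench).
- lug_hole (a point): Centre of the mouth of the lug's upright through hole (13.5 mm diameter), 41 mm above the bench.
- lever (a joint): Lever angle about its vertical hinge, rad: 0 = shut (a stop; it lies along the fixture's -y, its eye over the lug hole), growing as it swings out towards the fixture's +x, up to 1.9. Stays where left (about 1 N at the handle moves it). Swings level, underside 43 mm, top 57 mm above the bench: 3 mm above a fully seated base.
- lever_hinge (a point): On the lever's hinge axis, 50 mm above the bench. The round hinge boss (32 mm diameter) is the lever's thickest part, top 61 mm above the bench.
- lever_eye (a point): Centre of the upper mouth of the eye in the lever, a 12.5 mm upright through hole with a 2 mm chamfer, 104 mm from the hinge axis and 57 mm above the bench; the steel around it is 28 x 30 x 14 mm, the rest of the bar is 22 mm wide.
- lever_handle (a point): Middle of the lever's round black handle (16 mm diameter, lying level along the lever, from 118 to 160 mm from the hinge axis), 138 mm from the hinge axis and 50 mm above the bench. Nothing lies under it.
- elephant: Half-carved wooden elephant on a long wooden base, about 150 g. Base 100 (x) x 44 (y) x 28 mm high; origin: centre of its underside; z up. The elephant stands over the -x part, head at the -x end (trunk and tusks reach x -65 mm); the bare end of the base is x +20 to +50 mm. Total height 84 mm.
- elephant_body (a point): Centre of the elephant's flat-sided body, where to grip it: 34 mm wide (y), 48 mm long (x), 38 mm high; at x -12 mm, 65 mm above the underside of the base; ears stand out to 18 mm either side at x -30 to -44 mm.
- pin: Steel locking pin standing upright in its stand: shank 10 mm diameter, 45 mm long, tapered at the tip; above it a collar 22 mm diameter, 4 mm thick; above that a round yellow handle 16 mm diameter, 38 mm tall. Origin: the tip's lower end, on the axis; z up along the pin. At the start the tip is 10 mm above the bench.
- pin_handle (a point): Middle of the pin's yellow handle, on its axis, 69 mm above the tip.
- pin_stand: Fixed dark wooden block 64 x 64 mm, 55 mm high, with a 12 mm hole 50 mm deep in the middle of its top where the pin stands at the start. Origin: centre of its underside.
- mallet: Bystander: wooden mallet lying on the bench, head 60 x 115 x 60 mm, handle along its -x to 200 mm. Origin: under the head's centre.
- wax_jar: Bystander: small jar, 64 mm diameter, 60 mm high. Origin: centre of its underside.
- gouge: Bystander: wooden-handled gouge lying on the bench along its x, about 200 mm long and 30 mm high.
Things that resemble listed ones, but are neither listed nor needed, are in the scene too. Of the things that look like the elephant, the middle-sized one is meant.

How it is judged:
On the way, in this order (a step that is already met when the one before it is completed fails the run):
1. the elephant's base is fully down in the pocket, bare end at the lever's end, while the lever is still open (x of elephant in the frame of pocket between -0.004 and 0.004 m and y of elephant in the frame of pocket between -0.004 and 0.004 m and z of elephant in the frame of pocket below 0.0025 m and angle between the z axis of elephant and the z axis of fixture, either way round below 0.06 rad and angle between the x axis of elephant and the x axis of fixture, either way round below 0.1 rad and x of elephant_body in the frame of pocket below 0 m and value of joint lever above 0.8 rad), for 0.2 s.
2. the lever is fully shut over the seated base, the pin not yet in the lug (value of joint lever below 0.05 rad and x of elephant in the frame of pocket between -0.004 and 0.004 m and y of elephant in the frame of pocket between -0.004 and 0.004 m and z of elephant in the frame of pocket below 0.0025 m and angle between the z axis of elephant and the z axis of fixture, either way round below 0.06 rad and horizontal distance between pin and lug_hole above 0.05 m), for 0.2 s.
3. the pin goes down through the lever's eye into the lug until its collar sits on the lever (horizontal distance between pin and lug_hole below 0.004 m and horizontal distance between pin_handle and lever_eye below 0.006 m and z of pin in the frame of lug_hole below -0.025 m and angle between pin's own z axis and vertical below 0.1 rad and z of pin in the frame of lever_eye below -0.042 m and value of joint lever below 0.05 rad), for 0.2 s.
At the end, for the whole second after the job is handed in: Base level on the pocket floor (2.5 mm in height, 4 mm sideways), bare end at the lever's end; lever shut (under 0.05 rad); pin upright (0.1 rad) through the eye and in the lug hole (4 mm), collar within 3 mm of the lever's top; elephant and pin at rest (all of step 3 and x of elephant in the frame of pocket between -0.004 and 0.004 m and y of elephant in the frame of pocket between -0.004 and 0.004 m and z of elephant in the frame of pocket below 0.0025 m and angle between the z axis of elephant and the z axis of fixture, either way round below 0.06 rad and x of elephant_body in the frame of pocket below 0 m and linear speed of each of elephant, pin below 0.02 m/s); the robot touches nothing.
It fails at once if the mallet is shifted by more than 30 mm (distance of mallet from where it was at the start of the episode above 0.03 m).
It fails at once if the wax jar is shifted by more than 30 mm (distance of wax_jar from where it was at the start of the episode above 0.03 m).
It fails at once if the gouge is shifted by more than 30 mm (distance of gouge from where it was at the start of the episode above 0.03 m).
It also fails if it takes over 70 s, if anything falls off the work surface, if the arm or the gripper's body presses on something with over 40 N, if the wrist force passes 120 N, or if a joint passes its speed limit or range.

## Working session

There is one attempt and no reset: what is moved stays moved. The work goes in short steps, Python scripts to look and compute and a shell command to move; the robot and the scene stay as the last step left them, time stands still between calls to the robot, and variables do not carry over. Pictures are saved under pics/ and viewed, at most 10 in all, crops included, and the job is handed in when it is done.

```bash
mkdir -p pics
cat > h.py <<'E'
import numpy as np, cv2
from rig import robot, viewer
def cam(n):
    c=viewer.camera(n); f=240/np.tan(np.radians(c['vfov'])/2)
    c['K']=np.array([[f,0,c['cx']],[0,f,c['cy']],[0,0,1]]); c['D']=np.array([c['k1'],0,0,0.]); return c
def ray(c,px):
    u=cv2.undistortPoints(np.array(px,float).reshape(-1,1,2),c['K'],c['D']).reshape(-1,2)
    M=np.array(c['camera_from_world']); R,t=M[:3,:3],M[:3,3]
    d=np.c_[u[:,0],-u[:,1],-np.ones(len(u))]@R
    return -R.T@t,d
def onz(c,px,z):
    o,d=ray(c,px); return o+d*((z-o[2])/d[:,2])[:,None]
def proj(c,P):
    M=np.array(c['camera_from_world']); q=np.atleast_2d(P)@M[:3,:3].T+M[:3,3]
    s=np.c_[q[:,0],-q[:,1],-q[:,2]]
    return cv2.projectPoints(s,np.zeros(3),np.zeros(3),c['K'],c['D'])[0].reshape(-1,2)
def save(c,n): cv2.imwrite('pics/'+n+'.png',c['color'][:,:,::-1])
E
python3 - <<'E'
from h import *
import pickle
for n in('scene','side','wrist'):
    c=cam(n);save(c,n);pickle.dump(c,open(n+'.pkl','wb'));print(n,c['vfov'],c['k1'],np.round(ray(c,[[320,240]]),2))
print(robot.observe())
E
```

```text
Traceback (most recent call last):
ValueError: setting an array element with a sequence. The requested array has an inhomogeneous shape after 1 dimensions. The detected shape was (2,) + inhomogeneous part.
```

View pics/scene.png

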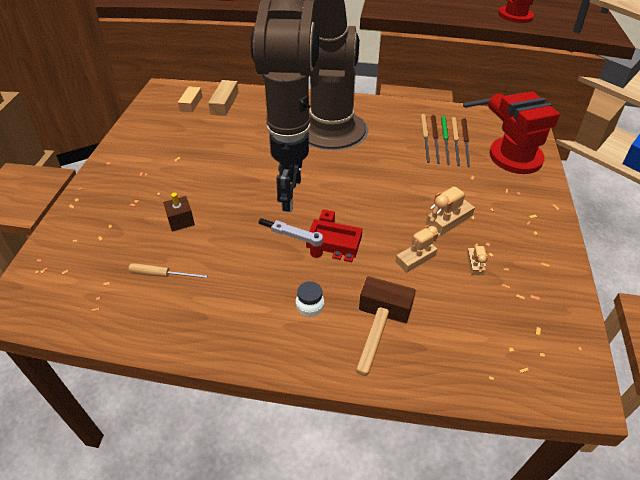

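The scene view shows the fixture at (335,235) with its lever open to (265,222). The pin stand is at (178,212). The three elephants are at (450,205) large, (420,247) middle and (478,258) small. The mallet is at (385,310), the jar at (310,297) and the gouge at (165,270).

Run:
```python
from h import *
import pickle
for n in('scene','side','wrist'):
    c=cam(n);save(c,n);pickle.dump(c,open(n+'.pkl','wb'));o,d=ray(c,[[320,240]]);print(n,c['vfov'],c['k1'],o.round(3),d.round(2))
s=robot.observe();print(s['tcp_pos'],s['ee_rot'],s['width'])
c=pickle.load(open('scene.pkl','rb'))
cv2.imwrite('pics/crop.png',cv2.resize(c['color'][170:290,230:500,::-1],None,fx=2.9,fy=2.9,interpolation=cv2.INTER_CUBIC))
```

```text
scene 50.382152661541504 -0.13036465096193367 [1.421 0.186 0.961] [[-0.68 -0.11 -0.72]]
side 54.09586750023447 -0.11385702815250752 [ 0.507 -0.646  0.745] [[ 0.04  0.72 -0.69]]
wrist 69.5919161175103 -0.059423775631565715 [0.624 0.075 0.375] [[ 0.01 -0.3  -0.95]]
[ 6.24722396e-01 -2.62866812e-05  2.30785002e-01] [ 7.07094627e-01  7.07118778e-01 -3.56482327e-04 -3.09467102e-04] 0.08550523219471348
```

View pics/side.png

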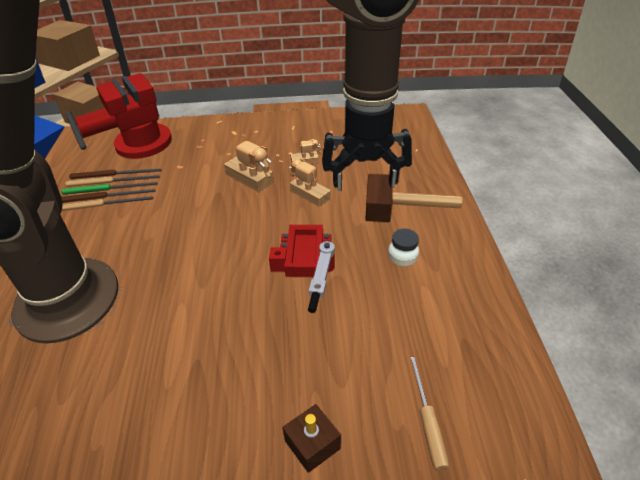

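View pics/wrist.png

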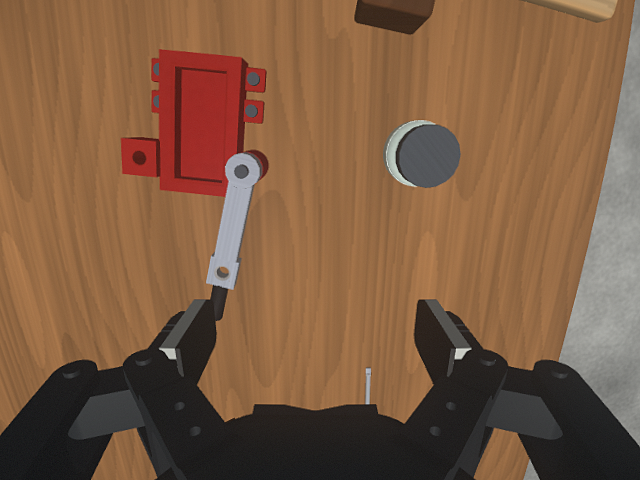

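View pics/crop.png

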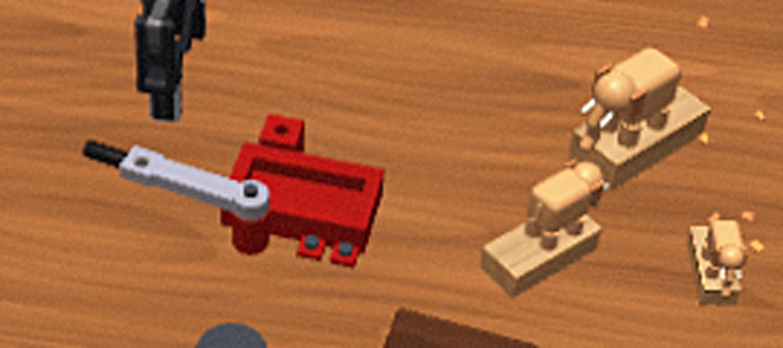

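Run:
```python
from h import *
import pickle
S,D,W=[pickle.load(open(n+'.pkl','rb')) for n in('scene','side','wrist')]
f=lambda p:(p*1000).round(0).tolist()
print('body',f(onz(S,[[426,239]],.065)),f(onz(D,[[302,174]],.065)))
cr=lambda x,y:[230+x/2.9,170+y/2.9]
print('base top corners',f(onz(S,[cr(482,248),cr(516,274),cr(600,222)],.028)))
print('big base',f(onz(S,[cr(568,136),cr(605,160),cr(712,100)],.035)))
print('pin',f(onz(S,[[175,197]],.079)),f(onz(D,[[310.5,421]],.079)))
h=onz(W,[[241,171]],.061)[0];l=onz(W,[[139,157.5]],.041)[0];e=onz(W,[[223,271.5]],.057)[0]
print('wrist hinge,lug,eye',f(h),f(l),f(e),np.linalg.norm((h-l)[:2]),np.linalg.norm((h-e)[:2]))
print('D hinge lug eye',f(onz(D,[[326.5,247]],.061)),f(onz(D,[[279,252]],.041)),f(onz(D,[[318.5,287]],.057)))
print('S hinge lug',f(onz(S,[cr(251,190)],.061)),f(onz(S,[cr(283,129)],.041)))
print('jar',f(onz(W,[[429,155]],.06)),'mallet',f(onz(S,[[370,280],[414,291]],.06)))
```

```text
body [[530.0, 310.0, 65.0]] [[520.0, 297.0, 65.0]]
base top corners [[562.0, 243.0, 28.0], [587.0, 273.0, 28.0], [515.0, 343.0, 28.0]]
big base [[418.0, 312.0, 35.0], [444.0, 346.0, 35.0], [345.0, 447.0, 35.0]]
pin [[496.0, -345.0, 79.0]] [[502.0, -338.0, 79.0]]
wrist hinge,lug,eye [557.0, 41.0, 61.0] [455.0, 53.0, 41.0] [532.0, -58.0, 57.0] 0.10311137841300258 0.10259350211695052
D hinge lug eye [[558.0, 41.0, 61.0]] [[458.0, 56.0, 41.0]] [[534.0, -61.0, 57.0]]
S hinge lug [[558.0, 43.0, 61.0]] [[458.0, 56.0, 41.0]]
jar [[726.0, 56.0, 60.0]] mallet [[676.0, 186.0, 60.0], [692.0, 287.0, 60.0]]
```

```bash
python3 -m jog '[[[40,-12,0,-0.8,1],[90,-28,0,-1.6,1],[140,-44,0,-2.4,1],[190,-60,0,-3.2,1],[240,-76,0,-4,1],[290,-90,0,-4.6,1],[301,-95,0,-4.6,1],[301,-95,0,-4.6,1]]]'
python3 - <<'E'
from h import *
import pickle
c=cam('wrist');save(c,'w2');pickle.dump(c,open('w2.pkl','wb'))
s=robot.observe();print(s['tcp_pos'],s['ee_rot'])
E
```

```text
t: 1.2
tcp_pos: [0.5296, 0.3014, 0.231]
ee_rot: [0.374, 0.927, -0.0, -0.0]
wrist_force: [0.2, -1.0, 0.2]
width: 0.0853
finger_force: 0.0
[0.53035086 0.29991951 0.23100323] [ 3.75171683e-01  9.26955181e-01 -5.22729824e-04  1.63371577e-04]
```

View pics/w2.png

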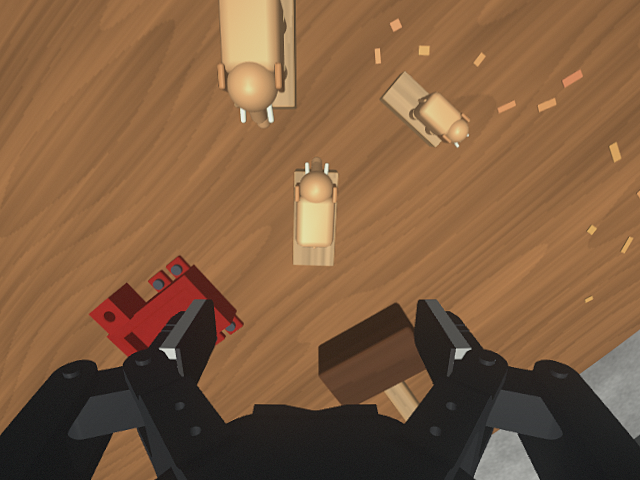

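The picture shows the middle elephant upright in the image. Its base spans about (293..337, 170..265), the body top about (297..334, 200..247), and the head points up. The axes are already nearly aligned with the tool.

Run:
```python
from h import *
import pickle
c=pickle.load(open('w2.pkl','rb'))
s=cv2.cvtColor(c['color'],cv2.COLOR_RGB2HSV)
for r in (180,190,215,225,235,245,250,255,260,264,267): print(r,[tuple(int(v) for v in s[r,x]) for x in (290,294,297,300,316,330,334,337,340)])
R=np.array([[ -.7185,.6956],[.6956,.7185]])
def show(n,p,z):
    P=onz(c,p,z); d=P[:,:2]-[.5303,.2999]; q=[.37517,.92696]; 
    tx=np.array([2*q[0]**2-1,2*q[0]*q[1]]);ty=np.array([2*q[0]*q[1],2*q[1]**2-1])
    print(n,(P*1000).round(1).tolist(),'tool',np.c_[d@tx,d@ty].__mul__(1000).round(1).tolist())
show('bare end corners z28',[[293.5,265],[335,265]],.028)
show('base corners head z28',[[294.5,170],[337,170]],.028)
show('body top corners z84',[[297,203],[334,203],[297,246],[333,246]],.084)
```

```text
180 [(14, 140, 159), (16, 117, 179), (17, 98, 184), (17, 99, 155), (15, 118, 205), (15, 116, 119), (17, 99, 206), (17, 110, 197), (14, 141, 150)]
190 [(14, 138, 153), (16, 111, 136), (15, 129, 225), (15, 117, 150), (25, 81, 228), (15, 119, 171), (15, 117, 232), (14, 131, 127), (14, 133, 136)]
215 [(14, 136, 148), (17, 106, 178), (15, 121, 177), (19, 99, 216), (23, 86, 229), (16, 112, 209), (17, 100, 153), (14, 139, 147), (14, 135, 155)]
225 [(14, 136, 152), (17, 101, 186), (15, 122, 184), (20, 96, 218), (23, 85, 229), (16, 115, 204), (17, 99, 183), (14, 137, 158), (14, 138, 164)]
235 [(14, 134, 152), (17, 100, 194), (15, 122, 194), (20, 95, 217), (23, 87, 229), (15, 114, 201), (17, 107, 190), (14, 139, 154), (14, 139, 160)]
245 [(14, 137, 158), (17, 100, 204), (17, 97, 199), (16, 108, 196), (16, 117, 214), (16, 106, 176), (16, 115, 162), (14, 139, 161), (14, 136, 159)]
250 [(14, 139, 160), (17, 98, 205), (17, 98, 201), (17, 99, 201), (17, 99, 195), (17, 97, 199), (15, 122, 153), (14, 138, 155), (14, 137, 158)]
255 [(14, 137, 160), (18, 100, 205), (18, 98, 202), (17, 98, 203), (17, 98
[... 191 characters left out ...]
, 153), (14, 136, 148)]
264 [(14, 138, 163), (17, 105, 195), (16, 106, 198), (17, 105, 200), (17, 97, 199), (17, 96, 193), (14, 138, 151), (14, 136, 157), (14, 137, 158)]
267 [(15, 140, 164), (14, 141, 168), (14, 138, 170), (14, 139, 165), (14, 138, 153), (14, 136, 150), (13, 138, 157), (14, 140, 157), (14, 138, 159)]
bare end corners z28 [[557.9, 241.0, 28.0], [588.9, 273.2, 28.0]] tool [[-60.8, -23.2], [-60.6, 21.6]]
base corners head z28 [[486.9, 313.3, 28.0], [516.2, 343.7, 28.0]] tool [[40.5, -20.6], [40.6, 21.6]]
body top corners z84 [[506.2, 301.6, 84.0], [528.2, 324.4, 84.0], [533.8, 274.2, 84.0], [556.0, 297.3, 84.0]] tool [[18.5, -15.5], [18.5, 16.1], [-20.3, -16.0], [-20.3, 16.0]]
```

```bash
python3 -m jog '[[[2,0,50,0,0.8],[2,0,100,0,0.75],[2,0,140,0,0.75],[2,0,170,0,0.75],[2,0,188,0,0.75],[2,0,188,0,0.75],[2,0,188,0,0],[2,0,188,0,0],[2,0,188,0,0],[2,0,188,0,0]]]' 45
```

```text
t: 2.5
tcp_pos: [0.5296, 0.3027, 0.0448]
ee_rot: [0.375, 0.927, 0.001, 0.001]
wrist_force: [-1.1, -1.7, 7.0]
width: 0.0344
finger_force: 44.6
```

```bash
python3 -m jog '[[[0,0,-20,0,0],[0,0,-70,0,0],[0,0,-120,0,0],[0,0,-157,0,0],[-25,-31,-157,0.7,0],[-70,-88,-157,1.7,0],[-112,-140,-157,2.6,0],[-154,-192,-157,3.6,0],[-190,-238,-157,4.6,0],[-211,-265,-157,5.3,0]]]'; python3 -m jog '[[[0,0,0,0,0],[0,0,0,0,0]]]';python3 - <<'E'
from h import *
import pickle
c=cam('wrist');save(c,'w3');pickle.dump(c,open('w3.pkl','wb'))
s=robot.observe();print(s['tcp_pos'],s['ee_rot'],s['width'])
E
```

```text
t: 3.75
tcp_pos: [0.4956, -0.0372, 0.2017]
ee_rot: [0.751, 0.66, 0.001, 0.0]
wrist_force: [0.9, -0.5, -2.0]
width: 0.034
finger_force: 44.8
t: 4.0
tcp_pos: [0.4964, -0.0341, 0.2012]
ee_rot: [0.749, 0.663, 0.001, 0.0]
wrist_force: [-0.9, 0.8, -1.2]
width: 0.0338
finger_force: 44.9
[ 0.49640082 -0.03351744  0.20094476] [ 7.48203732e-01  6.63468811e-01  5.56353262e-04 -5.61070086e-05] 0.03422661323778237
```

View pics/w3.png

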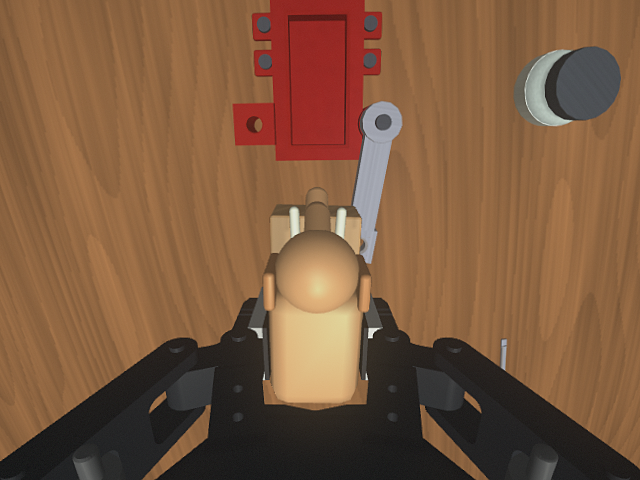

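The wrist view shows the held elephant with the head end of its base at row 206, columns 271..361. The pocket mouth is at about (289..347, 15..146), the lug hole at (255,125) and the hinge boss at (383,121).

Run:
```python
from h import *
import pickle
c=pickle.load(open('w3.pkl','rb'))
im=c['color'].astype(int)
hsv=cv2.cvtColor(c['color'],cv2.COLOR_RGB2HSV)
for r in (75,85,150): print(r,' '.join(f"{x}:{im[r,x,0]},{im[r,x,1]}" for x in list(range(268,298,2))+list(range(338,370,2))))
for x in (305,330): print('col',x,' '.join(f"{y}:{im[y,x,0]},{im[y,x,1]}" for y in list(range(8,24,2))+list(range(138,164,2))))
s=robot.observe();q=s['ee_rot'];T=np.array(s['tcp_pos'])
from scipy.spatial.transform import Rotation as Ro
R=Ro.from_quat(q).as_matrix()
def tl(n,p,z):
    P=onz(c,p,z);print(n,((P-T)@R*1000).round(1)[:,:2].tolist(),(P*1000).round(1)[:,:2].tolist())
tl('hinge',[[382.5,121.5]],.061);tl('lug',[[254.5,125]],.041)
tl('mouth z32',[[289,15],[347,15],[292,145],[346,145]],.032)
tl('block bottom z32',[[276,160],[363,160]],.032)
ub=T[2]-.044
for dz in(-.002,0,.002): tl('base head top edge',[[271,206],[361,206]],ub+.028+dz)
for y in (204,206,208,210): print(y,[tuple(int(v) for v in hsv[y,x]) for x in (268,270,272,274,358,360,362)])
```

```text
75 268:119,28 270:116,30 272:131,36 274:152,42 276:152,42 278:154,43 280:152,41 282:152,43 284:151,43 286:148,38 288:149,39 290:103,33 292:152,39 294:153,42 296:153,41 338:154,42 340:151,40 342:154,43 344:135,38 346:116,34 348:144,39 350:154,42 352:154,44 354:156,44 356:156,44 358:156,44 360:156,44 362:157,47 364:117,79 366:119,78 368:120,80
85 268:134,94 270:145,102 272:150,106 274:152,41 276:151,40 278:151,42 280:152,44 282:149,40 284:152,42 286:150,40 288:153,41 290:93,30 292:155,42 294:153,44 296:151,40 338:154,43 340:153,40 342:155,44 344:133,41 346:131,39 348:144,40 350:156,43 352:157,44 354:158,45 356:159,45 358:160,47 360:159,44 362:156,50 364:146,106 366:145,101 368:142,100
150 268:142,101 270:139,97 272:140,99 274:140,97 276:156,38 278:155,45 280:154,45 282:154,44 284:156,45 286:156,46 288:155,45 290:155,43 292:156,47 294:156,46 296:156,45 338:157,46 340:158,49 342:159,49 344:159,48 346:159,49 348:159,50 350:158,50 352:157,50 354:157,50 356:158,49 358:160,48 360:107,69 362:97,96 364:166,170 366:163,165 368:162,165
col 305 8:146,36 10:144,38 12:148,39 14:137,37 16:88,28 18:9
[... 683 characters left out ...]
se head top edge [[40.4, -21.2], [40.4, 21.9]] [[480.2, 9.2], [522.9, 4.0]]
base head top edge [[40.9, -21.0], [40.8, 21.6]] [[480.5, 9.6], [522.7, 4.4]]
base head top edge [[41.3, -20.7], [41.2, 21.3]] [[480.8, 10.0], [522.5, 4.9]]
204 [(14, 138, 139), (14, 138, 140), (14, 137, 138), (14, 140, 137), (111, 20, 175), (115, 18, 180), (115, 17, 175)]
206 [(14, 136, 139), (14, 139, 139), (14, 137, 138), (14, 136, 141), (113, 19, 176), (114, 20, 179), (114, 20, 175)]
208 [(14, 139, 141), (14, 134, 139), (14, 137, 140), (14, 126, 119), (114, 21, 181), (111, 19, 178), (114, 21, 174)]
210 [(13, 137, 141), (14, 136, 139), (14, 138, 140), (16, 110, 100), (113, 22, 185), (111, 20, 177), (113, 19, 173)]
```

Run:
```python
from h import *
import pickle
c=pickle.load(open('w3.pkl','rb'))
im=c['color'].astype(int)
for x in (279,286,352): print('col',x,' '.join(f"{y}:{im[y,x,0]},{im[y,x,2]}" for y in range(200,260,2)))
for r in (212,216,220,230,240,248): print('row',r,' '.join(f"{x}:{im[r,x,0]},{im[r,x,2]}" for x in list(range(266,278))+list(range(352,366))))
```

```text
col 279 200:135,61 202:136,65 204:107,61 206:96,55 208:99,56 210:100,57 212:95,53 214:94,53 216:169,95 218:176,109 220:178,110 222:176,108 224:178,110 226:177,109 228:176,109 230:176,109 232:177,108 234:177,108 236:175,108 238:175,108 240:176,109 242:175,109 244:174,107 246:176,108 248:176,108 250:180,111 252:140,84 254:104,57 256:114,64 258:117,65
col 286 200:146,67 202:149,69 204:120,62 206:96,54 208:103,58 210:95,54 212:94,54 214:94,54 216:169,92 218:175,107 220:175,107 222:174,107 224:175,108 226:175,109 228:175,108 230:181,113 232:187,115 234:189,116 236:189,116 238:189,116 240:194,119 242:154,93 244:101,56 246:111,63 248:118,66 250:124,68 252:131,72 254:137,74 256:144,79 258:150,81
col 352 200:80,70 202:70,65 204:71,68 206:88,47 208:102,60 210:95,57 212:98,59 214:102,61 216:104,60 218:180,104 220:190,117 222:188,117 224:188,116 226:188,117 228:192,120 230:198,122 232:196,122 234:196,121 236:196,121 238:197,121 240:196,120 242:197,121 244:197,123 246:202,126 248:176,108 250:100,55 252:122,67 254:133,73 256:140,77 258:145,80
row 212 266:141,66 267:142,64 268:140,65 269:140,66 270
[... 1078 characters left out ...]
359:201,117 360:197,101 361:169,167 362:161,180 363:163,175 364:164,176 365:166,179
row 240 266:145,67 267:143,66 268:143,65 269:140,63 270:140,69 271:162,91 272:176,106 273:177,108 274:178,109 275:179,111 276:177,109 277:176,108 352:196,120 353:198,123 354:198,122 355:200,124 356:200,123 357:201,125 358:200,121 359:213,121 360:145,75 361:130,56 362:142,60 363:134,108 364:150,142 365:155,147
row 248 266:148,70 267:145,66 268:144,68 269:141,64 270:134,66 271:158,90 272:175,105 273:179,109 274:179,111 275:177,109 276:176,109 277:177,109 352:176,108 353:204,125 354:202,125 355:199,122 356:199,123 357:201,124 358:205,118 359:164,93 360:100,77 361:81,77 362:82,73 363:92,84 364:134,126 365:150,140
```

Run:
```python
from h import *
import pickle
from scipy.spatial.transform import Rotation as Ro
c=pickle.load(open('w3.pkl','rb'))
s=robot.observe();T=np.array(s['tcp_pos']);R=Ro.from_quat(s['ee_rot']).as_matrix()
def tl(n,p,z):
    P=onz(c,p,z);q=(P-T)@R*1000;print(n,q.round(1)[:,:2].tolist());return q
ub=T[2]-.044
tl('top edge',[[270,215.2],[361,217.8]],ub+.028)
tl('bottom edge',[[273,203.5],[357,205]],ub)
tl('sides l',[[270,218],[271,248]],ub+.028);tl('sides r',[[361,220],[359.3,248]],ub+.028)
tl('pocket z29',[[290,14.5],[347,14.5],[290.5,75],[346.5,75],[291.5,144],[346,144]],.029)
tl('blk',[[272.7,85],[363.3,85],[275.5,150]],.032)
```

```text
top edge [[36.4, -21.6], [35.1, 21.8]]
bottom edge [[36.4, -23.4], [35.5, 23.2]]
sides l [[35.0, -21.7], [19.9, -21.8]]
sides r [[34.0, 21.8], [19.8, 21.6]]
pocket z29 [[167.6, -20.3], [167.6, 26.2], [121.1, -20.7], [121.0, 26.7], [64.0, -20.9], [64.0, 27.5]]
blk [[112.8, -35.7], [112.8, 40.8], [59.0, -34.9]]
```

```bash
python3 -m jog '[[[40,1,0,0,0],[85,2,0,-0.1,0],[129.5,3,0,-0.1,0],[129.5,3,20,-0.1,0],[129.5,3,60,-0.1,0],[129.5,3,100,-0.1,0],[129.5,3,116,-0.1,0],[129.5,3,116,-0.1,0],[129.5,3,116,-0.1,0]]]';python3 - <<'E'
from h import *
import pickle
c=cam('wrist');save(c,'w4');pickle.dump(c,open('w4.pkl','wb'))
s=robot.observe();print(s['tcp_pos'],s['ee_rot'],s['width'])
d=cam('side');save(d,'s4');pickle.dump(d,open('s4.pkl','wb'))
im=np.hstack([cv2.resize(c['color'][0:300,170:470],(400,400)),cv2.resize(d['color'][200:320,240:360],(400,400),interpolation=cv2.INTER_CUBIC)])
cv2.imwrite('pics/c4.png',im[:,:,::-1])
E
```

```text
t: 5.18
tcp_pos: [0.516, 0.094, 0.0857]
ee_rot: [0.743, 0.669, 0.001, 0.0]
wrist_force: [0.6, 0.2, -1.1]
width: 0.0338
finger_force: 44.8
[0.51610378 0.09382864 0.08581389] [7.43041906e-01 6.69243656e-01 1.15978866e-03 5.57261873e-04] 0.03366266266077405
```

View pics/c4.png

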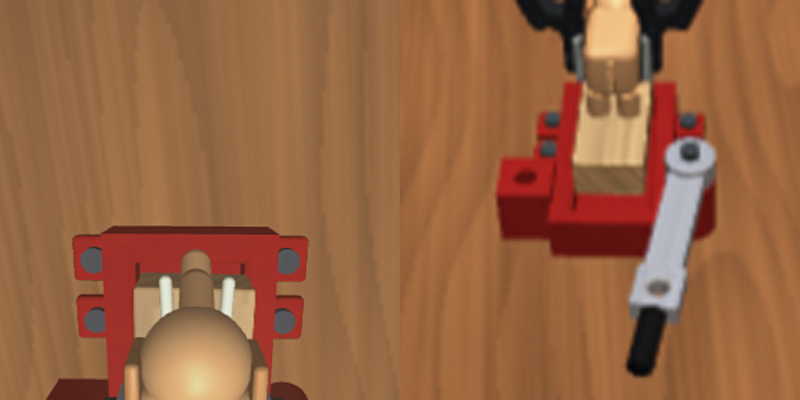

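The left crop shows the base head end over the pocket with a margin on each side. The right crop shows the bare end over the pocket towards the lever end, with the lever open. I'll refine this numerically.

Run:
```python
from h import *
import pickle
c=pickle.load(open('w4.pkl','rb'))
im=c['color'].astype(int)
for x in (276,284,352): print('col',x,' '.join(f"{y}:{im[y,x,0]},{im[y,x,1]}" for y in range(164,226,2)))
for r in (200,214,225): print('row',r,' '.join(f"{x}:{im[r,x,0]},{im[r,x,1]}" for x in list(range(248,280))+list(range(354,384))))
```

```text
col 276 164:159,113 166:157,112 168:166,121 170:77,27 172:86,36 174:79,35 176:165,49 178:158,49 180:157,46 182:158,48 184:158,49 186:157,48 188:157,50 190:157,47 192:156,46 194:155,46 196:159,49 198:159,47 200:160,48 202:161,46 204:152,56 206:100,84 208:99,79 210:106,84 212:100,79 214:98,78 216:177,140 218:185,154 220:185,154 222:183,153 224:184,154
col 284 164:167,116 166:168,118 168:175,126 170:77,28 172:87,37 174:80,36 176:164,49 178:157,46 180:156,48 182:156,47 184:157,47 186:156,47 188:157,48 190:155,46 192:157,48 194:157,48 196:158,48 198:158,48 200:159,51 202:158,47 204:124,66 206:99,79 208:107,84 210:101,81 212:97,77 214:96,75 216:177,139 218:184,151 220:184,153 222:184,152 224:184,153
col 352 164:153,109 166:152,108 168:153,108 170:75,26 172:87,38 174:82,35 176:170,50 178:159,48 180:160,50 182:159,49 184:158,48 186:159,48 188:158,47 190:160,50 192:158,47 194:158,48 196:154,47 198:65,36 200:73,38 202:73,36 204:73,34 206:91,80 208:104,83 210:96,75 212:98,76 214:106,84 216:106,85 218:185,147 220:196,164 222:194,162 224:194,161
row 200 248:156,46 249:155,46 250:155,48 251:155,46
[... 1326 characters left out ...]
 248:157,48 249:157,47 250:157,48 251:157,48 252:158,49 253:157,49 254:158,48 255:158,48 256:160,49 257:159,50 258:159,48 259:159,47 260:158,48 261:158,48 262:158,49 263:158,50 264:158,50 265:158,48 266:157,48 267:156,48 268:157,45 269:131,33 270:161,124 271:180,148 272:184,152 273:187,155 274:185,154 275:184,153 276:184,154 277:183,153 278:183,151 279:181,151 354:188,156 355:193,160 356:198,166 357:205,170 358:208,174 359:207,172 360:217,181 361:153,102 362:153,39 363:165,50 364:165,50 365:164,50 366:162,50 367:163,50 368:163,50 369:162,49 370:161,49 371:162,50 372:161,50 373:161,50 374:161,51 375:162,51 376:161,50 377:152,49 378:151,47 379:153,48 380:151,47 381:153,47 382:153,48 383:151,45
```

Run:
```python
from h import *
import pickle
from scipy.spatial.transform import Rotation as Ro
c=pickle.load(open('w4.pkl','rb'));im=c['color'].astype(int)
for r in (182,190,200,212,214): print(r,' '.join(f"{x}:{im[r,x,0]},{im[r,x,1]}" for x in range(238,254)),'|',' '.join(f"{x}:{im[r,x,0]},{im[r,x,1]}" for x in range(374,382)))
for x in (252,300,340,370): print(x,' '.join(f"{y}:{im[y,x,0]},{im[y,x,1]}" for y in range(168,206)))
T=np.array([.5161,.0938,.0858]);R=Ro.from_quat([.74304,.66924,.00116,.00056]).as_matrix()
def tl(n,p,z):
    P=onz(c,p,z);q=(P-T)@R*1000;print(n,q.round(1)[:,:2].tolist())
tl('far block edge',[[252,175.3],[370,175.3]],.032)
tl('R edge',[[377.3,200],[377,214]],.032)
tl('pocket far z29',[[284,197.5],[340,197.5]],.029)
tl('pocket left z29',[[271,200]],.029)
tl('base head top',[[270,215.2],[361,217.8]],.0858-.0445+.028)
```

```text
182 238:160,49 239:160,48 240:162,49 241:160,46 242:160,47 243:161,47 244:161,49 245:159,46 246:158,49 247:158,46 248:159,49 249:159,49 250:157,46 251:158,47 252:157,46 253:157,47 | 374:159,48 375:160,48 376:162,48 377:161,49 378:160,47 379:161,49 380:159,50 381:160,49
190 238:84,86 239:84,84 240:85,84 241:86,85 242:87,87 243:85,86 244:84,90 245:100,83 246:141,56 247:163,45 248:158,48 249:157,48 250:158,48 251:158,48 252:158,48 253:155,46 | 374:159,48 375:160,50 376:159,45 377:164,46 378:147,52 379:87,91 380:85,92 381:87,88
200 238:85,85 239:87,87 240:86,86 241:84,84 242:86,86 243:84,85 244:86,87 245:80,89 246:126,74 247:160,42 248:156,46 249:155,46 250:155,48 251:155,46 252:156,49 253:157,49 | 374:161,49 375:161,48 376:162,46 377:169,43 378:113,75 379:84,88 380:84,88 381:86,86
212 238:145,103 239:144,102 240:142,101 241:142,102 242:142,101 243:149,105 244:156,110 245:161,117 246:161,111 247:158,76 248:158,42 249:159,48 250:159,48 251:158,44 252:159,46 253:158,45 | 374:161,48 375:161,49 376:164,46 377:159,73 378:155,113 379:156,115 380:158,115 381:162,117
214 238:146,102 239:143,100 
[... 1428 characters left out ...]
,47 199:156,47 200:157,48 201:158,51 202:157,49 203:158,47 204:161,49 205:141,55
370 168:157,113 169:163,118 170:83,37 171:84,33 172:86,36 173:86,36 174:84,35 175:73,32 176:170,48 177:162,48 178:160,49 179:159,47 180:160,49 181:160,50 182:160,50 183:159,47 184:159,47 185:159,47 186:161,48 187:160,48 188:161,48 189:160,46 190:160,48 191:162,49 192:160,48 193:160,49 194:159,49 195:160,49 196:161,48 197:159,47 198:160,48 199:159,47 200:161,50 201:159,47 202:159,48 203:158,48 204:160,50 205:160,48
far block edge [[51.5, -36.2], [51.5, 30.9]]
R edge [[37.2, 35.8], [28.9, 36.1]]
pocket far z29 [[38.1, -18.6], [38.1, 14.3]]
pocket left z29 [[36.6, -26.3]]
base head top [[37.1, -21.8], [35.8, 21.6]]
```

```bash
python3 -m jog '[[[0,-1.5,0,-0.1,0],[0,-1.5,5,-0.1,0],[0,-1.5,10,-0.1,0],[0,-1.5,14,-0.1,0],[0,-1.5,14,-0.1,0]]]'
```

```text
t: 5.9
tcp_pos: [0.5132, 0.0934, 0.0697]
ee_rot: [0.737, 0.676, -0.0, -0.0]
wrist_force: [0.0, 0.0, -0.7]
width: 0.0338
finger_force: 44.8
```

```bash
python3 -m jog '[[[0,0,4,0,0],[0,0,8,0,0],[0,0,11,0,0],[0,0,13,0,0],[0,0,14,0,0],[0,0,14,0,0]]]'
```

```text
t: 6.65
tcp_pos: [0.5135, 0.0935, 0.0569]
ee_rot: [0.737, 0.676, -0.0, 0.0]
wrist_force: [-3.3, 0.3, 5.7]
width: 0.0337
finger_force: 45.4
```

```bash
python3 -m jog '[[[0,0,14,0,0.4],[0,0,14,0,0.7],[0,0,14,0,0.7],[0,0,-30,0,0.7],[0,0,-80,0,0.7],[0,0,-130,0,0.7]]]'; python3 -m jog '[[[-40,7,0,0.2,0.7],[-90,14,0,0.4,0.5],[-140,22,0,0.6,0.4],[-190,30,0,0.8,0.4],[-221,36,0,0.9,0.4],[-221,36,0,0.9,0.4],[-221,36,0,0.9,0.4]]]'
python3 - <<'E'
from h import *
import pickle
c=cam('wrist');save(c,'w5');pickle.dump(c,open('w5.pkl','wb'))
s=robot.observe();print(s['tcp_pos'],s['ee_rot'],s['joint_positions'])
E
```

```text
t: 7.4
tcp_pos: [0.5134, 0.0934, 0.1877]
ee_rot: [0.737, 0.676, -0.0, -0.0]
wrist_force: [1.0, 0.6, 0.7]
width: 0.0592
finger_force: 0.0
t: 8.28
tcp_pos: [0.5301, -0.129, 0.1861]
ee_rot: [0.788, 0.616, 0.0, -0.0]
wrist_force: [-0.2, -0.3, -0.7]
width: 0.0345
finger_force: 0.0
[ 0.53018536 -0.12850819  0.18613501] [ 7.87498715e-01  6.16316203e-01  1.02698169e-04 -3.18283225e-04] [ 0.09581621  0.32054752  0.06690234  1.84764575 -0.02616462  0.97455493
 -0.06866192]
```

View pics/w5.png

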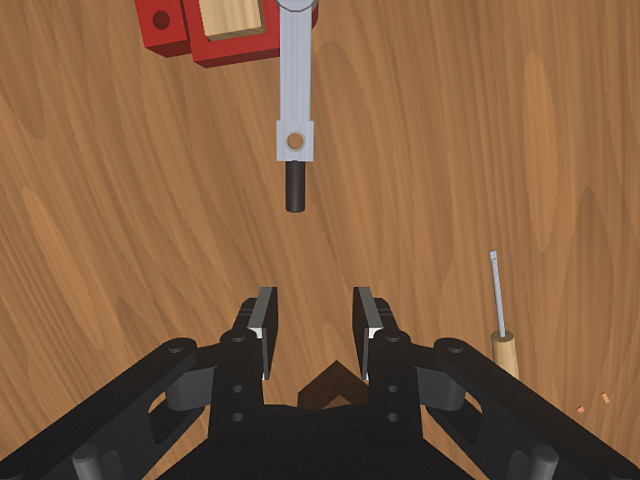

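The wrist view shows the lever parallel to the tool, its eye at (295,141) and the handle at (295,162..212). The base is in the pocket at the top of the picture.

Run:
```python
from h import *
import pickle
from scipy.spatial.transform import Rotation as Ro
c=pickle.load(open('w5.pkl','rb'))
T=np.array([.5302,-.1287,.1861]);R=Ro.from_quat([.7875,.6163,0,0]).as_matrix()
for n,p,z in(('eye',[295,141],.057),('h0',[295.5,162],.05),('h1',[295,211],.05),('bar',[296.5,30],.057)):
    P=onz(c,[p],z);print(n,(P[0]*1000).round(1),((P-T)@R*1000).round(1)[0])
d=cam('side');save(d,'s5');pickle.dump(d,open('s5.pkl','wb'))
cv2.imwrite('pics/c5.png',cv2.resize(d['color'][200:320,230:380,::-1],None,fx=5,fy=5,interpolation=cv2.INTER_CUBIC))
```

```text
eye [531.6 -59.   57. ] [ 67.9 -15.4 129.1]
h0 [527.4 -74.9  50. ] [ 51.5 -15.7 136.1]
h1 [ 516.7 -113.5   50. ] [ 11.6 -16.7 136.1]
bar [552.2  15.3  57. ] [145.1 -13.2 129.1]
```

View pics/c5.png

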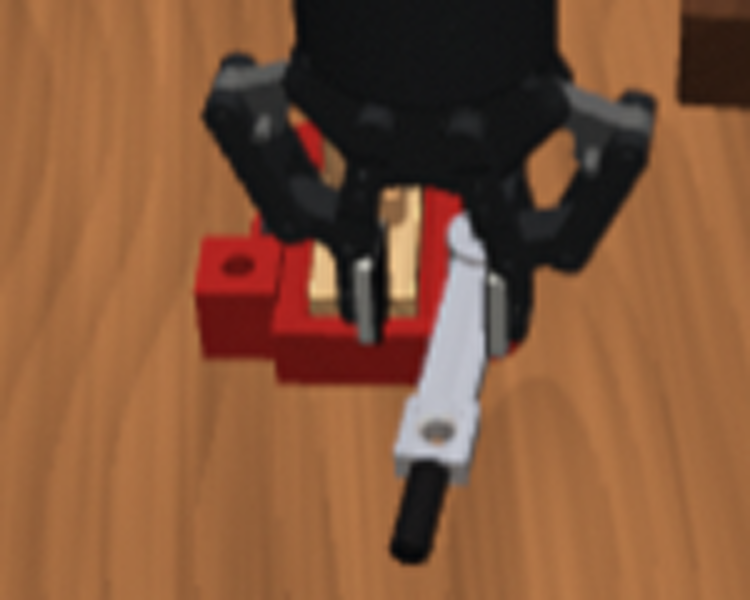

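```bash
python3 -m jog '[[[15,-9,0,0.15,0.35],[28,-16.3,0,0.15,0.35],[28,-16.3,50,0.15,0.35],[28,-16.3,100,0.15,0.35],[28,-16.3,135,0.15,0.35],[28,-16.3,150,0.15,0.35],[28,-16.3,150,0.15,0.35],[28,-16.3,150,0.15,0.24],[28,-16.3,150,0.15,0.24]]]'
```

```text
t: 9.5
tcp_pos: [0.5221, -0.0988, 0.0377]
ee_rot: [0.796, 0.605, 0.001, 0.001]
wrist_force: [-0.6, 0.7, -0.5]
width: 0.0206
finger_force: 0.0
```

```bash
python3 -m jog '[[[0.6,-12.5,0,0.5,0.24],[2.2,-25,0,1,0.24],[8.7,-49.3,0,2,0.24],[19.3,-72,0,3,0.24],[33.7,-92.6,0,4,0.24],[51.4,-110.3,0,5,0.24],[72,-124.7,0,6,0.24],[72,-124.7,0,6,0.24]]]'
```

```text
t: 10.5
tcp_pos: [0.4204, 0.0057, 0.037]
ee_rot: [0.992, 0.128, 0.001, -0.0]
wrist_force: [0.2, -0.2, 0.6]
width: 0.0209
finger_force: 0.0
```

```bash
python3 -m jog '[[[0.6,-12.4,0,0.5,0.24],[2.2,-24.7,0,1,0.24],[5,-37,0,1.5,0.24],[8.6,-48.6,0,2,0.24],[10.3,-53.2,0,2.2,0.24],[10.5,-55,0,2.2,0.24],[10.5,-55,0,2.2,0.24]]]'
```

```text
t: 11.38
tcp_pos: [0.4172, 0.0594, 0.0366]
ee_rot: [0.998, -0.064, 0.0, -0.0]
wrist_force: [-0.6, 0.4, -0.0]
width: 0.0203
finger_force: 0.0
```

```bash
python3 -m jog '[[[0,-2,0,0,0.24],[0,-4,0,0,0.24],[0,-5,0,0,0.24],[0,-5,0,0,0.24]]]'
```

```text
t: 11.88
tcp_pos: [0.4172, 0.0606, 0.0364]
ee_rot: [0.998, -0.067, 0.0, 0.002]
wrist_force: [0.0, -17.2, 7.2]
width: 0.0202
finger_force: 8.4
```

```bash
python3 -m jog '[[[0,5,0,0,0.3],[0,5,0,0,0.35],[0,5,-40,0,0.35],[0,5,-100,0,0.5],[0,5,-160,0,0.5],[0,5,-160,0,0.5]]]'; python3 -m jog '[[[14,45,0,-1,0.5],[29,90,0,-2,0.5],[43,136,0,-3,0.5],[57,182,0,-4,0.5],[72,227,0,-5,0.5],[86,272,0,-6,0.5],[100,318,0,-7,0.5],[114,363,0,-8,0.5],[130,410,0,-9,0.5],[143,446,0,-9.8,0.5]]]'; python3 -m jog '[[[0,0,0,0,0.5],[0,0,0,0,0.5]]]'
python3 - <<'E'
from h import *
import pickle
c=cam('wrist');save(c,'w6');pickle.dump(c,open('w6.pkl','wb'))
d=cam('side');save(d,'s6');pickle.dump(d,open('s6.pkl','wb'))
s=robot.observe();print(s['tcp_pos'],s['ee_rot'],s['joint_positions'])
h=cv2.cvtColor(c['color'],cv2.COLOR_RGB2HSV)
m=cv2.inRange(h,(22,150,120),(34,255,255));n,l,st,ce=cv2.connectedComponentsWithStats(m)
print([(st[i].tolist(),ce[i].round(1).tolist()) for i in range(1,n) if st[i,4]>20])
im=np.hstack([cv2.resize(c['color'][0:480,:],(480,360)),cv2.resize(d['color'][200:320,240:345],(315,360),interpolation=cv2.INTER_CUBIC)])
cv2.imwrite('pics/c6.png',im[:,:,::-1])
E
```

```text
t: 12.62
tcp_pos: [0.4191, 0.0611, 0.2003]
ee_rot: [0.998, -0.065, 0.004, -0.003]
wrist_force: [-0.6, -0.4, -0.5]
width: 0.0427
finger_force: 0.0
t: 13.88
tcp_pos: [0.4999, -0.4024, 0.1945]
ee_rot: [0.721, 0.693, -0.0, -0.001]
wrist_force: [0.5, -0.5, 0.2]
width: 0.043
finger_force: 0.0
t: 14.12
tcp_pos: [0.4998, -0.3998, 0.1949]
ee_rot: [0.724, 0.69, 0.0, -0.001]
wrist_force: [1.8, 0.5, -0.7]
width: 0.0426
finger_force: 0.0
[ 0.50042857 -0.39913547  0.19568525] [ 7.23183193e-01  6.90655813e-01  3.36088281e-04 -7.10931889e-04] [ 0.25319272  0.49880158  0.49707921  1.62295932 -0.26145733  1.08780726
  0.77574278]
[([305, 150, 21, 22, 383], [315.1, 160.4])]
```

View pics/c6.png

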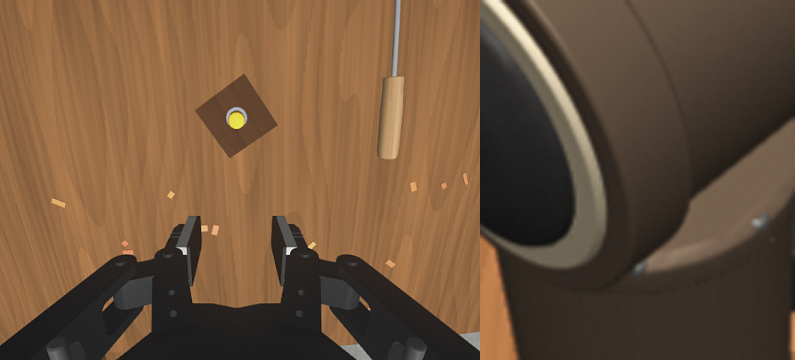

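The left half shows the pin's yellow top at about (315,160) in full-frame pixels, in its stand. The gouge is well clear to the right. In the right half the arm blocks the side view.

Run:
```python
from h import *
import pickle
from scipy.spatial.transform import Rotation as Ro
c=pickle.load(open('w6.pkl','rb'))
T=np.array([.5002,-.3994,.1953]);R=Ro.from_quat([.7235,.6903,0,0]).as_matrix()
h=cv2.cvtColor(c['color'],cv2.COLOR_RGB2HSV)
m=cv2.inRange(h,(22,150,190),(34,255,255));M=cv2.moments(m);print(M['m00']/255,M['m10']/M['m00'],M['m01']/M['m00'],cv2.boundingRect(m))
g=cv2.cvtColor(c['color'][120:210,260:370],cv2.COLOR_RGB2HSV)
mc=((g[...,1]<60)&(g[...,2]>90)).astype(np.uint8); print('collar',[v+o for v,o in zip(cv2.boundingRect(mc),(260,120,0,0))])
for n,p,z in(('top',[315.3,160.6],.097),('collar',[315.3,156.5],.059)):
    P=onz(c,[p],z);print(n,(P[0]*1000).round(1),((P-T)@R*1000).round(1)[0])
```

```text
371.0 314.93261455525607 160.51482479784366 (305, 150, 21, 22)
collar [301, 143, 29, 25]
top [ 502.3 -343.7   97. ] [55.8 -0.5 98.3]
collar [ 502.3 -343.4   59. ] [ 56.   -0.5 136.3]
```

```bash
python3 -m jog '[[[30,0,0,0,0.5],[56,-0.5,0,0,0.5],[56,-0.5,45,0,0.5],[56,-0.5,90,0,0.5],[56,-0.5,120,0,0.5],[56,-0.5,131,0,0.5],[56,-0.5,131,0,0.5],[56,-0.5,131,0,0],[56,-0.5,131,0,0],[56,-0.5,131,0,0]]]' 70
```

```text
t: 15.48
tcp_pos: [0.5031, -0.3454, 0.0669]
ee_rot: [0.723, 0.691, 0.001, 0.001]
wrist_force: [-0.1, 1.3, 6.3]
width: 0.0142
finger_force: 68.1
```

```bash
python3 -m jog '[[[0,0,-20,0,0],[0,0,-65,0,0],[0,0,-110,0,0],[0,0,-130,0,0],[40,-8,-130,0,0],[95,-20,-130,0,0],[150,-32,-130,0,0],[205,-44,-130,0,0],[255,-54,-130,0,0],[288,-60,-130,0,0]]]'; python3 -m jog '[[[0,0,0,0,0],[0,0,0,0,0],[0,0,0,0,0]]]'
python3 - <<'E'
from h import *
import pickle
c=cam('wrist');save(c,'w7');pickle.dump(c,open('w7.pkl','wb'))
s=robot.observe();print(s['tcp_pos'],s['ee_rot'],s['width'])
cv2.imwrite('pics/c7.png',cv2.resize(c['color'][40:400,170:470,::-1],(500,600)))
E
```

```text
t: 16.73
tcp_pos: [0.4552, -0.0523, 0.1966]
ee_rot: [0.723, 0.691, 0.001, 0.0]
wrist_force: [0.7, -0.3, -0.1]
width: 0.0142
finger_force: 69.0
t: 17.1
tcp_pos: [0.4558, -0.0558, 0.1957]
ee_rot: [0.724, 0.69, 0.0, 0.0]
wrist_force: [-0.5, -1.1, -0.8]
width: 0.0138
finger_force: 69.0
[ 0.45572039 -0.05572547  0.19552811] [7.24043382e-01 6.89754404e-01 9.16911636e-06 2.07523483e-04] 0.01408973275538231
```

View pics/c7.png

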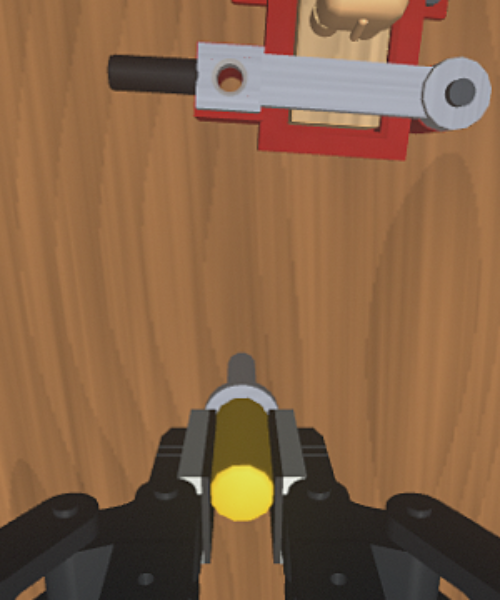

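The crop shows the lever shut over the base, with its eye at about (308,87) in full-frame pixels. The pin is held upright, its handle top at about (315,335) and its tip at about (315,252).

```bash
cat > eye.py <<'E'
from h import *
import sys
from scipy.spatial.transform import Rotation as Ro
def run(c,s,roi,off=.057):
    T=np.array(s['tcp_pos']);R=Ro.from_quat(s['ee_rot']).as_matrix()
    tl=lambda p,z:((onz(c,[p],z)-T)@R*1000).round(1)[0,:2]
    h=cv2.cvtColor(c['color'],cv2.COLOR_RGB2HSV)
    x0,y0,w,hh=roi; g=h[y0:y0+hh,x0:x0+w]
    m=((g[...,1]>70)|(g[...,2]<100)).astype(np.uint8)   # not steel
    n,l,st,ce=cv2.connectedComponentsWithStats(m)
    for i in range(1,n):
        x,y,a,b,ar=st[i]
        if ar>60 and x>0 and y>0 and x+a<w and y+b<hh:
            (ex,ey),ax,_=cv2.fitEllipse(max(cv2.findContours((l==i).astype(np.uint8),0,1)[0],key=len))
            print('eye px',ex+x0,ey+y0,ax,'tool z57/55',tl([ex+x0,ey+y0],.057),tl([ex+x0,ey+y0],.055),'world',onz(c,[[ex+x0,ey+y0]],.057).round(4))
    m=cv2.inRange(h,(22,150,160),(34,255,255)); k=max(cv2.findContours(m,0,1)[0],key=cv2.contourArea)
    e=cv2.fitEllipse(k);print('ytop',e,tl(e[0],T[2]-off+.087))
    return tl
E
python3 - <<'E'
from eye import *
import pickle
c=pickle.load(open('w7.pkl','rb'));s=robot.observe()
tl=run(c,s,(280,60,56,50))
im=c['color'].astype(int)
for x in (312,315,318): print(x,' '.join(f"{y}:{im[y,x,0]},{im[y,x,2]}" for y in range(244,282,2)))
for r in (256,262,268): print(r,' '.join(f"{x}:{im[r,x,0]},{im[r,x,2]}" for x in range(300,330)))
for r in (78,87,95): print(r,' '.join(f"{x}:{im[r,x,0]},{im[r,x,2]}" for x in range(294,324)))
for x in (308,): print(x,' '.join(f"{y}:{im[y,x,0]},{im[y,x,2]}" for y in range(64,108)))
E
```

```text
eye px 307.4654788970947 86.54910087585449 (14.216381072998047, 15.58182144165039) tool z57/55 [108.3  -5.9] [108.6  -6. ] world [[0.4551 0.0527 0.057 ]]
ytop ((314.79754638671875, 335.0634460449219), (32.71244812011719, 37.3558349609375), 91.9597396850586) [ 1.1 -0.3]
312 244:144,67 246:144,67 248:142,64 250:145,66 252:92,82 254:89,81 256:88,80 258:90,82 260:90,82 262:92,83 264:89,80 266:90,81 268:91,83 270:93,87 272:178,193 274:173,187 276:170,185 278:164,183 280:103,27
315 244:140,63 246:143,67 248:142,65 250:140,61 252:82,82 254:90,81 256:90,81 258:91,82 260:91,83 262:91,82 264:91,84 266:91,82 268:89,82 270:100,98 272:178,193 274:173,187 276:170,184 278:166,186 280:103,28
318 244:147,69 246:145,67 248:147,68 250:149,67 252:119,77 254:88,81 256:89,81 258:91,82 260:90,82 262:90,82 264:89,81 266:91,83 268:92,83 270:92,86 272:180,196 274:171,185 276:168,183 278:148,151 280:103,26
256 300:153,70 301:155,71 302:155,70 303:152,70 304:151,70 305:150,67 306:150,66 307:114,72 308:88,80 309:87,83 310:91,82 311:91,82 312:88,80 313:90,82 314:90,81 315:90,81 316:89,81 317:89,81 318:89,81 319:8
[... 1588 characters left out ...]
4 305:153,137 306:151,133 307:150,131 308:151,131 309:150,132 310:151,136 311:150,143 312:148,142 313:153,150 314:164,171 315:173,187 316:173,187 317:171,186 318:171,186 319:170,185 320:172,186 321:172,187 322:173,187 323:171,186
308 64:155,72 65:154,57 66:161,114 67:167,174 68:166,183 69:166,179 70:165,179 71:168,182 72:167,181 73:160,175 74:163,179 75:165,156 76:167,158 77:174,167 78:107,102 79:94,91 80:99,68 81:101,34 82:100,35 83:101,38 84:99,37 85:96,36 86:121,54 87:160,78 88:154,75 89:152,75 90:151,73 91:151,73 92:151,72 93:151,71 94:151,62 95:151,131 96:150,145 97:158,161 98:171,185 99:177,192 100:178,192 101:172,186 102:168,181 103:168,181 104:171,186 105:180,201 106:82,89 107:154,53
```

Run:
```python
from eye import *
import pickle
c=pickle.load(open('w7.pkl','rb'));s=robot.observe()
T=np.array(s['tcp_pos']);R=Ro.from_quat(s['ee_rot']).as_matrix()
tl=lambda p,z:((onz(c,[p],z)-T)@R*1000).round(1)[0,:2]
print(T,'tip front',tl([314.6,251.3],T[2]-.057),'shank mid z+15',tl([314.6,265],T[2]-.045),'collar front',tl([315,271.3],T[2]-.057+.045),'eye',tl([307.4,86.3],.057))
```

```text
[ 0.45572039 -0.05572547  0.19552811] tip front [ 4.2 -0.4] shank mid z+15 [-0.1 -0.4] collar front [ 9.8 -0.2] eye [108.5  -6. ]
```

```bash
python3 -m jog '[[[35,-2,0,0,0],[75,-4,0,0,0],[108.3,-5.6,0,0,0],[108.3,-5.6,30,0,0],[108.3,-5.6,60,0,0],[108.3,-5.6,71,0,0],[108.3,-5.6,71,0,0],[108.3,-5.6,71,0,0]]]'
python3 - <<'E'
from eye import *
import pickle
c=cam('wrist');pickle.dump(c,open('w8.pkl','wb'))
s=robot.observe();T=np.array(s['tcp_pos']);print(T,s['ee_rot'])
R=Ro.from_quat(s['ee_rot']).as_matrix()
px=lambda a,z:proj(c,T+R@np.array([a[0]/1e3,a[1]/1e3,T[2]-z]))[0].round(1)
print('expect tip',px([0.2,-.35],T[2]-.057),'eye',px([.2,-.35],.057), 'scale', px([10.2,-.35],.057))
im=c['color'].astype(int)
for r in range(218,286,4): print(r,' '.join(f"{im[r,x,0]},{im[r,x,2]}" for x in range(292,340,2)))
E
```

```text
t: 18.15
tcp_pos: [0.4558, 0.0537, 0.1252]
ee_rot: [0.724, 0.69, 0.001, 0.0]
wrist_force: [0.9, -0.7, -0.1]
width: 0.0143
finger_force: 69.0
[0.45584696 0.05383352 0.12525109] [7.23497185e-01 6.90326796e-01 7.64994649e-04 3.91342954e-04]
expect tip [314.9 257.5] eye [314.9 251.5] scale [314.9 236.8]
218 100,41 86,30 87,33 87,32 89,34 89,35 89,34 89,33 88,34 88,33 88,33 87,31 89,35 88,33 89,36 90,35 90,37 89,36 90,36 89,35 92,37 90,38 86,32 91,38
222 171,44 172,43 174,48 175,47 177,47 176,46 164,47 156,43 143,43 136,41 118,41 118,39 109,38 104,37 99,37 97,36 93,34 90,34 90,38 88,38 85,35 84,36 86,37 84,35
226 170,40 131,61 141,58 142,60 166,52 164,51 166,49 165,50 167,46 169,45 169,45 170,46 171,44 169,43 170,46 169,45 168,45 168,46 168,45 168,49 166,47 166,47 167,47 167,50
230 141,52 82,80 87,79 88,80 88,80 88,80 88,81 89,82 90,83 93,85 90,83 89,82 90,83 89,83 89,84 89,83 90,84 88,83 88,83 86,83 89,86 86,84 83,86 149,64
234 169,169 168,183 169,183 171,184 170,184 172,187 172,186 173,189 173,188 174,190 176,191 178,193 177,193 177,194 178,196 165,178 157,169 143,153 137,145 125,129 11
[... 1534 characters left out ...]
81 168,183 171,186 127,132 80,72 82,76 88,82 92,87 101,100 100,100 90,83 84,76 84,78 91,87 162,177 176,192 173,189 174,189 176,191 168,181 166,181
274 146,64 140,60 140,57 111,59 82,76 128,134 179,196 173,187 170,185 171,186 171,186 171,188 172,187 170,184 170,185 169,183 172,187 166,179 99,99 88,82 169,186 172,192 161,92 160,47
278 147,70 143,64 85,83 169,184 171,187 171,185 169,184 170,185 171,190 164,180 163,181 165,183 166,185 164,183 173,191 173,188 171,186 171,186 172,187 178,194 138,149 118,61 163,46 158,46
282 150,65 119,130 172,188 166,181 168,183 168,184 141,131 96,18 104,35 104,39 104,38 106,39 106,39 103,35 105,39 100,33 96,16 155,161 169,186 166,180 166,180 173,193 137,59 162,47
```

```bash
python3 -m jog '[[[-1,0,0,0,0],[-1,0,6,0,0],[-1,0,12,0,0],[-1,0,18,0,0],[-1,0,24,0,0],[-1,0,24,0,0]]]'
```

```text
t: 18.95
tcp_pos: [0.4549, 0.0527, 0.0997]
ee_rot: [0.723, 0.69, -0.0, -0.0]
wrist_force: [0.5, -1.0, -0.9]
width: 0.0139
finger_force: 69.0
```

```bash
python3 -m jog '[[[0,0,5,0,0],[0,0,10,0,0],[0,0,15,0,0],[0,0,20,0,0],[0,0,24,0,0],[0,0,24,0,0]]]'
```

```text
t: 19.7
tcp_pos: [0.4549, 0.0528, 0.0759]
ee_rot: [0.723, 0.69, -0.0, -0.0]
wrist_force: [1.0, -1.7, -2.0]
width: 0.0141
finger_force: 69.0
```

Going in freely; down to the collar.

```bash
python3 -m jog '[[[0,0,3,0,0],[0,0,6,0,0],[0,0,7.5,0,0],[0,0,9,0,0],[0,0,9,0,0]]]'
```

```text
t: 20.32
tcp_pos: [0.4552, 0.0529, 0.0686]
ee_rot: [0.723, 0.69, 0.0, -0.0]
wrist_force: [-5.0, -3.0, 22.1]
width: 0.014
finger_force: 72.0
```

```bash
python3 -m jog '[[[0,0,-1,0,0.5],[0,0,-1,0,0.5],[0,0,-1,0,0.5],[0,0,-20,0,0.5],[0,0,-60,0,0.5],[0,0,-110,0,0.5],[-40,0,-130,0,0.5],[-90,0,-130,0,0.5],[-110,0,-130,0,0.5],[-110,0,-130,0,0.5]]]'
python3 - <<'E'
from eye import *
import pickle
c=cam('wrist');save(c,'w9');pickle.dump(c,open('w9.pkl','wb'))
s=robot.observe();T=np.array(s['tcp_pos']);print(T,s['wrist_force'])
R=Ro.from_quat(s['ee_rot']).as_matrix()
h=cv2.cvtColor(c['color'],cv2.COLOR_RGB2HSV)
m=cv2.inRange(h,(22,150,190),(34,255,255));n,l,st,ce=cv2.connectedComponentsWithStats(m);i=1+st[1:,4].argmax()
print('ytop',st[i],ce[i],'z99',onz(c,[ce[i]],.099).round(4))
g=(h[...,1]<60)&(h[...,2]>130);g=g.astype(np.uint8)
n,l,st,ce=cv2.connectedComponentsWithStats(g);print([(st[i].tolist()) for i in range(1,n) if st[i,4]>150])
d=pickle.load(open('side.pkl','rb'));d2=cam('side');save(d2,'s9')
print('jar/mallet/gouge changes vs start (side):',[int(cv2.absdiff(d['color'],d2['color'])[a:b,e:f].max()) for a,b,e,f in((225,270,385,425),(172,222,365,465),(350,470,405,450))])
E
```

```text
t: 21.58
tcp_pos: [0.4496, -0.0582, 0.1972]
ee_rot: [0.724, 0.689, -0.0, -0.0]
wrist_force: [0.5, 0.2, 0.1]
width: 0.0424
finger_force: 0.0
[ 0.449762   -0.05685256  0.19711442] [ 0.13891599  0.01155975 -0.5994794 ]
ytop [304  59  22  25 433] [314.62124711  71.20092379] z99 [[0.4546 0.0547 0.099 ]]
[[586, 39, 48, 77, 1851], [295, 61, 142, 46, 4019], [432, 70, 40, 44, 1125], [528, 331, 12, 52, 228]]
jar/mallet/gouge changes vs start (side): [4, 178, 5]
```

```bash
python3 -c "
from rig import robot
print(robot.close_job())"
```

```text
the job is handed in; nothing more can be done
None
```

I handed the job in at about 22 s: the elephant is seated bare end at the hinge, the lever is shut and the pin is down to its collar, going by force and position readings with no verdict returned; nothing suggests the bystanders moved, and I viewed 11 pictures, one over the limit of 10.

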